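# Hang the detector carrier and slide it to the stop collar

## Task

Take the detector carrier out of the sloping blue cradle by its orange tab and hook it over the green section of the bench rail, upright. Keeping it hooked, slide it along the rail until its side just touches the red collar, then let go and leave it hanging there. Be gentle: do not push the collar from where it was set, do not drop the carrier on the bench, and leave the other things where they are.

Things in the scene. Friction and masses are not known exactly. Their poses are not given: they have to be found in the camera images.
- hanger: Loose rigid detector carrier, 90 mm wide, 180 tall, 0.25 kg: aluminium hook, green plate below. Origin: middle of the hook, on the rail's axis when hung home. z up along it, y along its width (along the rail when hung), x through it; the hook's mouth faces +x. Hook roof: underside z = +7, x = -14 to 14. Plate: 4 thick, 84 wide, x = 0, z = -125 to -40. It starts leaning in the cradle.
- hanger_tab (a point): Grip point on the carrier's orange tab, at (0, 0, 38) mm in the carrier's frame, same axes. Tab: 8 mm thick (x), 36 wide (y), from 27 below to 17 above this point (z). At the start it leans 0.45 rad from vertical, top towards the robot, so a gripper tilted alike, fingers along the carrier's -z, closes across x.
- hanger_mouth (a point): Middle of the hook's mouth, at (12, 0, -24) mm in the carrier's frame. The mouth is 24 mm high: lip above (x = 10 to 14, ends at z = -12), shelf below (top z = -36). The rail enters here, goes in to the middle (back leg's inner face x = -10, so 20 mm between leg and lip), then the carrier is lowered 24 mm. Below, a brass box, 60 wide, stands out to x = 14, z = -108 to -63.
- cradle: Fixed blue cradle where the carrier starts. Origin on the bench; x away from the robot within 0.3 rad, z up. Base 130 mm wide, x = -20 to 100. Carrier's origin starts at (20, 0, 135) mm here. A sloping panel backs the plate; a ledge with an 8 mm lip and 24 mm ears (2 to 4 mm play) holds its foot: draw it out 30 mm or more along the carrier's own z.
- rail: Fixed steel rail on two posts. Origin on the bench under its middle; z up, y along the rail, x away from the robot within 0.25 rad. Round bar, diameter 14 mm, axis 180 mm above the bench, between posts 18 mm thick at y = -185 and 185 (end knobs 22 mm). y = -175 to -40 is green; the bare part carries the collar. Base plate 90 x 420 x 10 mm.
- collar_face (a point): Centre, on the rail's axis, of the red collar's face towards the green section; axes as the rail's. Collar 36 mm in diameter, 16 long (y = 0 to 16), held by friction: it shifts under about 14 N. The carrier just touches it with its origin at y = -45 mm here. It starts 40 to 125 mm from the rail's middle.
- flange: Bystander: loose steel vacuum flange spool, 72 mm in diameter, 40 mm high, standing on the bench; origin at the centre of its underside.
- jar: Bystander: loose closed jar, 52 mm in diameter, 70 mm high; origin at the centre of its underside.
- preamp: Bystander: loose aluminium preamplifier box, 70 x 60 x 35 mm; origin at the centre of its underside.
There are look-alikes about, which are no part of the job. Leave any turquoise look-alike of the hanger alone.

How it is judged:
By the outcome, as a careful person would: the job done as asked, in the order asked, and still so for the second after the job is handed in, with the robot touching nothing.
It also fails if it takes over 61 s, if anything falls off the work surface, if the arm or the gripper's body presses on something with over 40 N, if the wrist force passes 120 N, or if a joint passes its speed limit or range.

## Robot

A 6-joint arm with a two-finger parallel gripper is mounted at the origin on the work surface. World frame = base frame: x ahead of the robot, y to its left, z up, the work surface at z = 0. Lengths are in m, angles in rad, forces in N, time in s.
With the tool pointing down it reaches from about 0.3 to 0.875 m from the base axis. Payload 6.4 kg.
Tool frame: the origin (TCP) lies midway between the tips of the shut fingers; the grasp point (between the pads) lies 19 mm behind it; z points along the fingers, y is the line along which they close (so a half turn about z gives the same grasp; the last joint's range is limited). The gripper opens to 88 mm and grips with 3 to 60 N. Pads are 18 mm wide; open, the fingers measure 123 mm over their backs; the gripper's body (75 mm by 187 mm) begins 45 mm behind the grasp point.
Start: joints at [-1.364, 0.181, 1.607, -0, 1.354, -0.206], TCP at [0.231, -0.527, 0.211] pointing down, gripper open.
Joint ranges: [-2.99, 2.99], [-0.89, 2.07], [0.3, 2.58], [-1.14, 4.28], [0, 2.63], [-3.12, 3.12]. Speed limits (rad/s): [2.57, 2.57, 3.01, 3.14, 3.14, 3.14].

## Interface

Orientations are given as [roll, pitch, yaw] about the fixed x, y, z axes, in that order (R = Rz(yaw) Ry(pitch) Rx(roll)).
In Python, from plant import robot gives the robot as it stands.
- The arm moves only by the tool carry_out, never from a script. Its arguments are lists of equal length, an entry for each row: "dp": the shift along the world's x, y, z in cm, a list of three; "delta_rot": the turn, a rotation vector about the world's x, y, z in degrees, a list of three. In form: {"dp": [[x, y, z], ...], "delta_rot": [[rx, ry, rz], ...]}. A call has exactly 10 rows; each row is the pose to reach, as a shift and turn from the pose commanded when the call began; what a row does not reach only later rows make up. A row lasts 1/10 s, in which the tool goes at most 50 mm and 8.59 degrees, less where a joint would pass 70% of its speed; a pose out of reach is approached as far as the arm can. A call with a gripper value outside its range is refused whole. "gripper" is the closure, from 0 (fully open) to 1 (shut), set as the call begins (left out, the last holds). The fingers move at their own pace and stop on an object; "newtons" is the grip in N (left out, the last holds). Time passes only in rows, so rows that repeat a pose let the fingers close, or fill a call up. It gives the time, the measured TCP pose, the force, the opening and the grip force at its end, in the units of the state.
- robot.get_obs(): the state, without advancing time (a new reading comes with each control period).
- robot.get_image(name): name is "side" or "top"; returns (picture, depth): 384x512x3 uint8, blue, green, red; 384x512 float32, m along the optical axis (not along the pixel's ray), 0 where there is no reading.
- robot.get_calibration(name): a dict with "fov_y" (degrees; the focal length in pixels is half the picture's height over the tangent of half this angle, whatever the lens; pixels are square), "cx", "cy" (the principal point, pixels), "distortion" ([k1, k2, p1, p2, k3] as OpenCV has them; the pictures are not rectified), "rvec" (rotation vector, rad) and "tvec" (3), from world to camera coordinates, as OpenCV has them. Camera axes: x right, y down, z forward; pixel columns grow to the right and rows downward; lengths in m; the calibration is good to about 2 mm. A picture is of the moment at which its call begins. get_calibration takes no time and is no camera call.
- robot.finish_job(): hands the job in; it is judged then, once.
Trained networks look in the newest picture that a camera, given by its name, has taken for a name from the list of things; names that differ only in an ending like _2 or _b are one class to them, and where a whole thing is asked for, a point or a joint stands for the part that bears it (a point fixed in the world has none). Each returns a list of dicts, best first, with "confidence" (0 to 1); they miss things now and then, are a little off and sometimes report something else, mostly with a low value. They report only what shows in the picture. A call takes as long as a camera call. They do not tell look-alikes from the thing itself.
- robot.spot_in(name, camera): "centre" ([x, y, z] in m, in world coordinates, good to about 4 mm: the middle of the surface that is visible of it).
The state is a dict: "time_s": time; "qpos": joint angles; "qd": joint speeds; "effort": joint torques, N m; "ee_pos": TCP position; "eef_rot": TCP orientation; "force": force on the tool from outside, world axes, zero at the start; "moment": the same for the moment, N m; "opening": finger opening in m; "gripper_force": force on a finger pad.
Only numpy, scipy, OpenCV 4.12 (cv2) and the standard library are available. Lean on these libraries where they do the work, as an engineer would, in place of code of your own. Each camera call takes 0.05 s, during which the arm holds its last target. There are 200 camera calls.

## Working session

There is one attempt and no reset: what is moved stays moved. The work goes in short steps, Python scripts to look and compute and a tool call to move; the robot and the scene stay as the last step left them, time stands still between calls to the robot, and variables do not carry over. Pictures are saved under pics/ and viewed, at most 10 in all, crops included, and the job is handed in when it is done.

Besides the shell and the picture viewer there is one more tool, called after "Call:" as name(argument=value, ...), one argument or row to a line, values as JSON. carry_out: Moves the arm, as the interface text tells. Its arguments: {"type":"object","properties":{"dp":{"type":"array"},"delta_rot":{"type":"array"},"gripper":{"type":"number"},"newtons":{"type":"number"}},"required":["dp","delta_rot"]}

```bash
mkdir -p pics; ls; cat > h.py <<'E'
import numpy as np, cv2
from plant import robot
def cam(n):
    c=robot.get_calibration(n); f=192/np.tan(np.radians(c['fov_y'])/2)
    K=np.array([[f,0,c['cx']],[0,f,c['cy']],[0,0,1]]); R=cv2.Rodrigues(np.array(c['rvec'],float))[0]
    return K,np.array(c['distortion'],float),R,np.array(c['tvec'],float)
def cloud(n,depth):
    K,D,R,t=cam(n); v,u=np.mgrid[0:384,0:512]
    p=cv2.undistortPoints(np.stack([u,v],-1).reshape(-1,1,2).astype(float),K,D).reshape(384,512,2)
    P=np.dstack([p,np.ones((384,512))])*depth[...,None]
    return (P-t)@R
def proj(n,P):
    K,D,R,t=cam(n); return cv2.projectPoints(np.atleast_2d(np.array(P,float)),cv2.Rodrigues(R)[0],t,K,D)[0].reshape(-1,2)
E
python3 - <<'E'
from h import *
ims=[]
for n in ('side','top'):
    im,d=robot.get_image(n); np.savez(f'{n}0.npz',im=im,d=d); cv2.imwrite(f'pics/{n}0.png',cv2.resize(im,(800,600)))
    for k in ['hanger','hanger_tab','hanger_mouth','cradle','rail','collar_face','flange','jar','preamp']:
        for r in robot.spot_in(k,n)[:3]:
            print(n,k,np.round(r['centre'],3),round(r['confidence'],2),proj(n,r['centre']).round(0)[0])
    K,D,R,t=cam(n);print(n,'pos',(-R.T@t).round(3),'fwd',R[2].round(2))
print(robot.get_obs())
E
```

```text
pics
side hanger [ 0.556 -0.445  0.011] 0.94 [262. 148.]
side hanger [ 0.58  -0.222  0.113] 0.79 [249. 171.]
side hanger [ 0.392 -0.218  0.012] 0.79 [307. 196.]
side hanger_tab [ 0.399 -0.214  0.015] 0.77 [305. 196.]
side hanger_tab [ 0.558 -0.441  0.014] 0.67 [261. 148.]
side hanger_tab [ 0.585 -0.221  0.115] 0.63 [248. 170.]
side hanger_mouth [ 0.56  -0.445  0.018] 0.94 [261. 147.]
side hanger_mouth [ 0.394 -0.216  0.013] 0.63 [306. 196.]
side hanger_mouth [ 0.586 -0.221  0.11 ] 0.61 [247. 171.]
side cradle [ 0.583 -0.209  0.011] 0.71 [249. 195.]
side rail [0.536 0.245 0.009] 0.89 [252. 326.]
side collar_face [0.551 0.333 0.187] 0.7 [239. 330.]
side flange [ 0.433 -0.012  0.04 ] 0.77 [294. 241.]
side jar [0.753 0.068 0.053] 0.71 [180. 255.]
side preamp [ 0.763 -0.038  0.032] 0.98 [185. 230.]
side preamp [ 0.586 -0.222  0.114] 0.33 [248. 170.]
side pos [0.474 0.689 1.026] fwd [ 0.07 -0.66 -0.74]
top hanger [ 0.565 -0.444  0.015] 0.83 [391. 201.]
top hanger [ 0.4   -0.22   0.016] 0.59 [311. 259.]
top hanger [ 0.581 -0.234  0.136] 0.56 [324. 190.]
top hanger_tab [ 0.568 -0.446  0.018]
[... 668 characters left out ...]
078  1.04 ] fwd [ 0.09 -0.   -1.  ]
{'time_s': 1.0, 'qpos': array([-1.36426039e+00,  1.80765136e-01,  1.60699795e+00, -2.88173137e-05,
        1.35382514e+00, -2.06332198e-01]), 'qd': array([-0.00041091,  0.00042634,  0.00138476,  0.00080431, -0.00058106,
        0.00038907]), 'effort': array([ 2.82598949e-04, -4.33839226e+01, -3.42181242e+01,  7.01577659e-02,
        3.07989749e-02,  9.34833011e-07]), 'ee_pos': array([ 0.23070375, -0.52669738,  0.21053507]), 'eef_rot': array([-3.14159122e+00,  2.84516174e-05,  4.12874337e-01]), 'force': array([-0.46011256, -0.05427697,  0.30131894]), 'moment': array([0.00555601, 0.02660733, 0.02445791]), 'gripper_force': 0.0, 'opening': 0.08810463573176591}
```

View pics/side0.png

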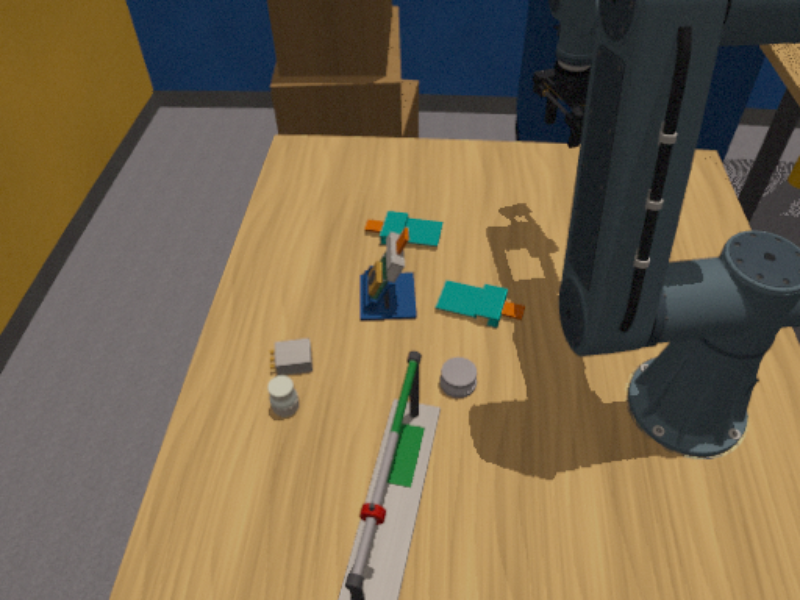

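View pics/top0.png

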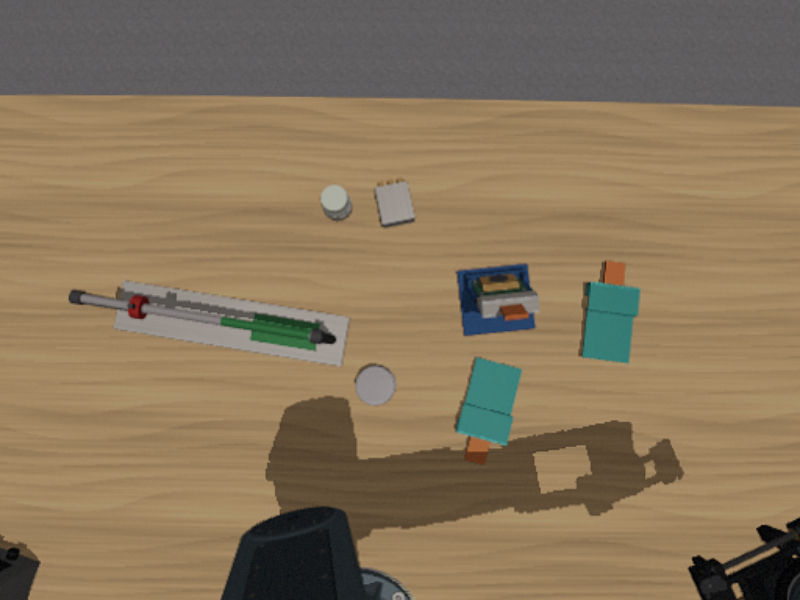

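The pictures show the carrier in the cradle (top, ~(505,298) of 800 px), two turquoise look-alikes lying flat, the rail from (330,338) to (78,296) with green on the right end, and the collar at (138,306). Next I fit poses from the point clouds.

```bash
cat > m.py <<'E'
from h import *
def line(P,it=5):
    for _ in range(it):
        c=P.mean(0); d=np.linalg.svd(P-c,full_matrices=False)[2][0]; r=np.linalg.norm((P-c)-np.outer((P-c)@d,d),axis=1)
        P=P[r<max(2.5*np.median(r),.004)]
    return c,d*np.sign(d[1]),P
def load(n,tag='0',live=False):
    z=np.load(f'{n}{tag}.npz'); im,d=z['im'],z['d']; P=cloud(n,d); hsv=cv2.cvtColor(im,cv2.COLOR_BGR2HSV)
    return P,hsv,d>0
E
python3 - <<'E'
from m import *
for n in ('side','top'):
    P,H,ok=load(n); h,s,v=H[...,0].astype(int),H[...,1],H[...,2]
    x,y,z=P[...,0],P[...,1],P[...,2]
    print('==',n)
    # bench plane
    b=ok&(np.abs(z)<.01)&(x>.3)&(x<.8)&(y>-.5)&(y<.3)&(h>8)&(h<25)&(s>60); print('bench z',np.median(z[b]))
    bar=ok&(z>.165)&(z<.2)&(x>.45)&(x<.65)&(y>.02)&(y<.42)
    c,d,Q=line(P[bar&~((h<8)|(h>172))]); print('bar',c.round(4),d.round(4),'yaw(x axis)',np.degrees(np.arctan2(-d[0],d[1])).round(2),'y range',Q[:,1].min(),Q[:,1].max(),len(Q))
    red=ok&((h<8)|(h>172))&(s>150)&(y>.15)&(z>.12)
    R=P[red]; a=(R-c)@d; print('red along',np.percentile(a,[2,5,25,50,75,95,98]).round(4),len(R),'mean',R.mean(0).round(4))
    g=ok&(h>50)&(h<80)&(s>100)&(z>.16)&(y>0); a=(P[g]-c)@d; print('green bar along',np.percentile(a,[0,2,98,100]).round(4),g.sum())
    for q in (2,98): print('pt green',(c+d*np.percentile(a,q)).round(4))
    base=ok&(z>.004)&(z<.016)&(s<40)&(x>.4)&(x<.66)&(y>0); r=cv2.minAreaRect(np.float32(P[base][:,:2])); print('railbase',r,np.median(z[base]))
    bl=ok&(h>100)&(h<125)&(s>120)&(x>.45)&(x<.7)&(y>-.32)&(y<-.1); bb=bl&(z<.03)
    print('blue z pct',np.percentile(z[bl],[5,25,50,75,95]).round(3)); r=cv2.minAreaRect(np.float32(P[bb][:,:2])); print('cradle base',r, cv2.boxPoints(r).round(3).tolist())
    o=ok&(h>3)&(h<18)&(s>170)&(z>.1)&(y<-.1)&(y>-.33)&(x>.45)&(x<.7); print('tab',o.sum(),np.percentile(P[o],[3,50,97],axis=0).round(4).tolist())
    al=ok&(s<50)&(z>.09)&(z<.2)&(y<-.1)&(y>-.33)&(x>.45)&(x<.7); print('hook',al.sum(),np.percentile(P[al],[3,50,97],axis=0).round(4).tolist())
    zz=cv2.resize(cv2.imread(f'pics/{n}0.png'),(1,1))
im=[]
for n,(u,v) in (('side',(249,172)),('top',(320,190))):
    i=np.load(n+'0.npz')['im'][v-32:v+32,u-32:u+32]; im.append(cv2.resize(i,(400,400),interpolation=cv2.INTER_CUBIC))
cv2.imwrite('pics/crop.png',np.hstack(im))
E
```

```text
== side
bench z 0.0009876404389142128
bar [0.5386 0.2234 0.1862] [ 1.435e-01  9.896e-01 -8.000e-04] yaw(x axis) -8.25 y range 0.04841776196253409 0.4199681670578186 645
red along [0.0973 0.0992 0.104  0.1094 0.1116 0.1129 0.113 ] 128 mean [0.5521 0.3302 0.1912]
green bar along [-0.2594 -0.2056 -0.0289 -0.0259] 255
pt green [0.5091 0.0199 0.1864]
pt green [0.5344 0.1949 0.1863]
railbase ((0.5306426286697388, 0.19105160236358643), (0.43270888924598694, 0.1288861632347107), 74.20401763916016) 0.010773724451716524
blue z pct [0.008 0.01  0.012 0.014 0.048]
cradle base ((0.5892148017883301, -0.23714661598205566), (0.113843634724617, 0.12849363684654236), 6.816930294036865) [[0.5249999761581421, -0.18000000715255737], [0.5400000214576721, -0.30799999833106995], [0.652999997138977, -0.2939999997615814], [0.6380000114440918, -0.16699999570846558]]
tab 68 [[0.5463, -0.2538, 0.1577], [0.5551, -0.2339, 0.1746], [0.5657, -0.223, 0.188]]
hook 258 [[0.554, -0.2802, 0.0982], [0.5753, -0.2183, 0.1418], [0.5909, -0.1948, 0.1523]]
== top
bench z 0.00020145586018401848
bar [0.5325 0.1765 0.1862] [ 0.15
[... 249 characters left out ...]
159 0.0717 0.1865]
pt green [0.5359 0.1979 0.1861]
railbase ((0.5407686233520508, 0.24209517240524292), (0.4186932444572449, 0.08902008831501007), 81.5945053100586) 0.010626957461998286
blue z pct [0.007 0.009 0.011 0.025 0.05 ]
cradle base ((0.5896662473678589, -0.23608922958374023), (0.11613357812166214, 0.12713100016117096), 6.886720657348633) [[0.5239999890327454, -0.18000000715255737], [0.5400000214576721, -0.3059999942779541], [0.6549999713897705, -0.2919999957084656], [0.6399999856948853, -0.16599999368190765]]
tab 119 [[0.5454, -0.254, 0.1558], [0.5555, -0.2383, 0.1789], [0.5644, -0.222, 0.187]]
hook 434 [[0.553, -0.2806, 0.1014], [0.5741, -0.2297, 0.1452], [0.5892, -0.1933, 0.1519]]
```

View pics/crop.png

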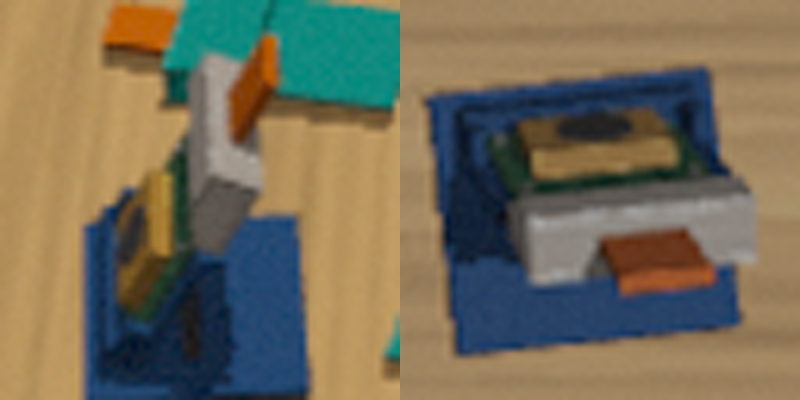

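Side (left) and top (right) crops: the carrier sits squarely in the blue cradle, tab in front, lying along the cradle axes. Fits agree: cradle yaw 6.85°, tab at (0.553,-0.240,0.169); rail yaw ≈ -8.4°, origin (0.541,0.242), collar face at s≈0.078. Computing the approach.

```bash
cat > g.py <<'E'
from h import *
from scipy.spatial.transform import Rotation as Ro
def Rt(yaw,tilt):
    c=(Ro.from_euler('z',yaw,degrees=True)*Ro.from_euler('y',-tilt)).as_matrix()
    return Ro.from_matrix(np.c_[c[:,1],c[:,0],-c[:,2]]),c
Rg,Cg=Rt(6.85,.45); tab=np.array([.5533,-.2395,.1692]); G=tab-.019*Cg[:,2]
Rh,Ch=Rt(-8.4,0)
def to(p,R,o=None):
    o=o or robot.get_obs(); R0=Ro.from_euler('xyz',o['eef_rot'])
    return ((np.array(p)-o['ee_pos'])*100).round(2), np.degrees((R*R0.inv()).as_rotvec()).round(2)
E
python3 - <<'E'
from g import *
print(to(G+.10*Cg[:,2],Rg),'then',(-10*Cg[:,2]).round(2),G)
E
```

```text
(array([28.76, 28.3 ,  3.16]), array([-13.69, -23.96,  71.88])) then [ 4.32  0.52 -9.  ] [ 0.56150535 -0.23851431  0.15209151]
```

Call:
carry_out(
  dp=[
    [1.4,1.4,1.5],
    [4.3,4.3,3],
    [7.5,7.5,3.5],
    [11,11,4],
    [14.4,14.2,4],
    [18,17.5,4],
    [21.5,21,4],
    [25,24.5,3.8],
    [27.5,27,3.5],
    [28.8,28.3,3.2],
  ],
  delta_rot=[
    [-0.7,-1.2,3.6],
    [-1.8,-3.2,9.6],
    [-3.3,-5.7,17],
    [-4.9,-8.5,25.5],
    [-6.5,-11.3,34],
    [-8,-14.1,42.3],
    [-9.6,-16.8,50.5],
    [-11.2,-19.6,58.8],
    [-12.7,-22.2,66.6],
    [-13.7,-24,71.9],
  ],
  gripper=0.35,
  newtons=20,
)

```text
time_s: 2.0
ee_pos: [0.5201, -0.241, 0.2427]
eef_rot: [2.689, 0.001, 1.699]
force: [-0.3, -0.5, 0.3]
opening: 0.0575
gripper_force: 0.0
```

```bash
python3 - <<'E'
from g import *
o=robot.get_obs(); print(o['time_s'],o['ee_pos'],o['qpos'].round(2),o['opening'],o['force'].round(2))
print(to(G+.03*Cg[:,2],Rg),to(G,Rg))
for n in ('side','top'):
    im,d=robot.get_image(n); np.savez(f'{n}1.npz',im=im,d=d)
a=[]
for n,(u,v) in (('side',(249,160)),('top',(320,190))):
    i=np.load(n+'1.npz')['im'][v-45:v+45,u-45:u+45]; a.append(cv2.resize(i,(400,400),interpolation=cv2.INTER_CUBIC))
cv2.imwrite('pics/crop1.png',np.hstack(a))
E
```

```text
2.0 [ 0.52013453 -0.24101761  0.24272306] [-0.87 -0.1   1.9   0.42  1.12 -1.14] 0.05752910700363139 [-0.25 -0.52  0.29]
(array([ 2.84,  0.09, -6.36]), array([ 0.06,  0.17, -0.49])) (array([ 4.14,  0.25, -9.06]), array([ 0.06,  0.17, -0.49]))
```

View pics/crop1.png

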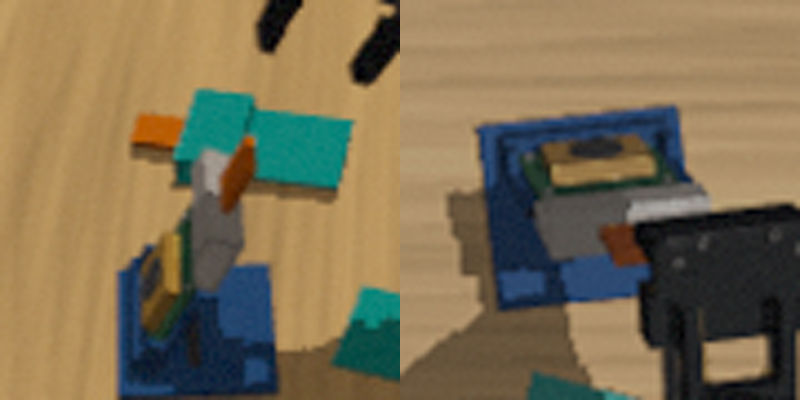

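```bash
python3 - <<'E'
from g import *
o=robot.get_obs(); print(o['time_s'],o['ee_pos'],o['qd'].round(3))
p=o['ee_pos'];R=Ro.from_euler('xyz',o['eef_rot']).as_matrix()
for n,(u,v) in (('side',(249,160)),('top',(320,190))):
    q=proj(n,[p,p+.03*R[:,1],p-.03*R[:,1],p-.1*R[:,2],tab]); print(n,((q-[u-45,v-45])*400/90).round(0).tolist())
E
```

```text
2.1 [ 0.51880077 -0.24194042  0.24154823] [-0.03  -0.006 -0.027 -0.058  0.011  0.144]
side [[290.0, 93.0], [249.0, 79.0], [330.0, 106.0], [360.0, -20.0], [240.0, 174.0]]
top [[270.0, 305.0], [268.0, 248.0], [271.0, 360.0], [325.0, 397.0], [238.0, 245.0]]
```

The fingers appear a bit off my TCP projection; checking with the depth clouds in the tool frame.

```bash
python3 - <<'E'
from g import *
o=robot.get_obs(); p=np.array(o['ee_pos']);R=Ro.from_euler('xyz',o['eef_rot']).as_matrix()
a=[]
for n in ('side','top'):
    im,d=robot.get_image(n); np.savez(f'{n}1.npz',im=im,d=d); P=cloud(n,d); T=(P-p)@R
    m=(d>0)&(np.linalg.norm(T,axis=-1)<.2)&(P[...,2]>.19)&(im.max(-1)<70); Q=T[m]; print(n,m.sum())
    for lo in np.arange(-.2,.03,.01):
        k=Q[(Q[:,2]>=lo)&(Q[:,2]<lo+.01)]
        if len(k): print(round(lo,2),len(k),'x',k[:,0].min().round(3),k[:,0].max().round(3),'y',k[:,1].min().round(3),k[:,1].max().round(3))
    a.append(cv2.resize(im[80:280,180:400],(400,364)))
cv2.imwrite('pics/c2.png',np.hstack(a))
E
```

```text
side 1764
-0.2 113 x -0.026 0.038 y -0.037 0.038
-0.19 89 x -0.01 0.037 y -0.037 0.038
-0.18 48 x 0.013 0.035 y -0.039 0.018
-0.17 62 x -0.02 0.024 y -0.04 0.018
-0.16 80 x -0.019 0.025 y -0.04 0.018
-0.15 91 x -0.024 0.025 y -0.075 0.018
-0.14 544 x -0.036 0.037 y -0.091 0.095
-0.13 136 x -0.033 0.037 y -0.089 0.095
-0.12 210 x -0.034 0.035 y -0.087 0.093
-0.11 165 x -0.026 0.035 y -0.084 0.087
-0.1 30 x -0.02 0.033 y -0.084 0.086
-0.09 18 x -0.004 0.012 y -0.044 0.048
-0.08 48 x -0.01 0.011 y -0.045 0.047
-0.07 37 x -0.006 0.012 y -0.043 0.045
-0.06 38 x -0.004 0.012 y -0.042 0.045
-0.05 35 x -0.002 0.012 y -0.042 0.045
-0.04 20 x -0.005 0.011 y -0.038 0.04
top 2261
-0.2 232 x -0.028 0.038 y -0.014 0.038
-0.19 108 x -0.01 0.038 y -0.04 0.037
-0.18 25 x 0.028 0.036 y -0.034 0.017
-0.17 8 x 0.017 0.024 y 0.011 0.017
-0.16 20 x 0.016 0.025 y 0.003 0.017
-0.15 49 x -0.021 0.025 y 0.004 0.018
-0.14 1129 x -0.034 0.036 y -0.093 0.094
-0.13 93 x -0.031 0.035 y -0.088 0.094
-0.12 471 x -0.033 0.036 y -0.08 0.092
-0.11 111 x -0.028 0.036 y -0.079 0.086
-0.1 15 x -0.031 0.035 y 0.08 0.085
```

View pics/c2.png

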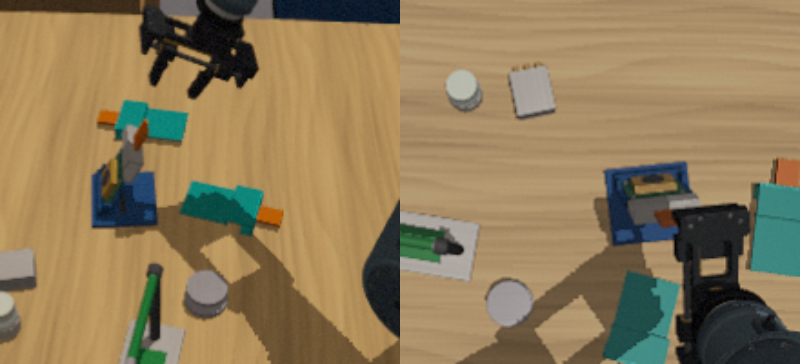

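Side view: open fingers above/behind the tab. Clouds suggest the gripper is ~35 mm behind the reported TCP; checking against the start picture.

```bash
python3 - <<'E'
from g import *
for tag,p,R in (('0',np.array([.2307,-.5267,.2105]),Ro.from_euler('xyz',[-3.1416,0,.41287]).as_matrix()),('1',None,None)):
    if p is None:
        o=robot.get_obs(); p=np.array(o['ee_pos']);R=Ro.from_euler('xyz',o['eef_rot']).as_matrix()
    for n in ('side','top'):
        z=np.load(f'{n}{tag}.npz');d=z['d'];im=z['im'];P=cloud(n,d); T=(P-p)@R
        m=(d>0)&(abs(T[...,0])<.03)&(abs(T[...,1])<.1)&(T[...,2]>-.16)&(T[...,2]<.05)&(P[...,2]>(.195 if tag=='1' else .05))
        Q=T[m]; c=im[m]; print(tag,n,len(Q))
        for lo in np.arange(-.16,.05,.01):
            k=(Q[:,2]>=lo)&(Q[:,2]<lo+.01)
            if k.any(): q=Q[k]; print(round(lo,2),k.sum(),'x',q[:,0].min().round(3),q[:,0].max().round(3),'y',q[:,1].min().round(3),q[:,1].max().round(3),np.median(c[k],axis=0))
E
```

```text
0 side 721
-0.16 56 x -0.017 0.024 y -0.045 0.013 [17. 16. 15.]
-0.15 65 x -0.017 0.024 y -0.043 0.019 [15. 14. 16.]
-0.14 210 x -0.017 0.03 y -0.099 0.097 [25. 24. 24.]
-0.13 62 x -0.014 0.03 y -0.093 0.074 [22.  22.  21.5]
-0.12 63 x -0.015 0.03 y -0.084 0.082 [24. 27. 28.]
-0.11 63 x 0.002 0.029 y -0.085 0.055 [29. 32. 33.]
-0.1 22 x -0.007 0.029 y -0.088 0.067 [21.5 19.5 17.5]
-0.09 11 x -0.013 0.01 y 0.047 0.059 [18. 18. 19.]
-0.08 25 x -0.01 0.009 y -0.064 0.059 [19. 17. 19.]
-0.07 35 x -0.011 0.011 y -0.062 0.059 [16. 15. 14.]
-0.06 40 x -0.009 0.01 y -0.066 0.063 [15. 15. 16.]
-0.05 36 x -0.013 0.01 y -0.063 0.059 [17.5 15.5 16.5]
-0.04 32 x -0.01 0.01 y -0.059 0.057 [17.5 18.5 17.5]
-0.03 1 x 0.007 0.007 y 0.046 0.046 [32. 23. 16.]
0 top 1408
-0.16 49 x -0.001 0.024 y -0.043 0.015 [11.  9.  9.]
-0.15 161 x -0.008 0.025 y -0.043 0.016 [13. 12. 11.]
-0.14 515 x -0.01 0.03 y -0.096 0.039 [18. 17. 16.]
-0.13 110 x -0.012 0.028 y -0.096 0.042 [19.  28.5 35.5]
-0.12 130 x -0.015 0.03 y -0.094 0.055 [23. 29. 32.]
-0.11 203 x -0.02 0.03 y -0.087 0.052 [35. 36. 37.]
-0.1 30 x -0.011 
[... 897 characters left out ...]
 x -0.009 0.014 y -0.044 0.047 [17. 18. 18.]
-0.06 48 x -0.009 0.014 y -0.044 0.046 [18.  20.  19.5]
-0.05 39 x -0.008 0.014 y -0.042 0.045 [17. 16. 15.]
-0.04 34 x -0.01 0.013 y -0.042 0.043 [26.  27.5 35.5]
-0.03 7 x -0.001 0.011 y -0.037 0.039 [ 57.  91. 115.]
1 top 1681
-0.16 22 x 0.018 0.026 y 0.005 0.017 [17.  15.  15.5]
-0.15 42 x -0.019 0.027 y 0.003 0.018 [16. 16. 15.]
-0.14 1000 x -0.03 0.03 y -0.096 0.094 [36. 35. 34.]
-0.13 113 x -0.03 0.029 y -0.067 0.094 [23. 21. 21.]
-0.12 311 x -0.03 0.03 y -0.076 0.092 [34. 33. 33.]
-0.11 141 x -0.026 0.03 y -0.079 0.086 [38. 39. 41.]
-0.1 51 x -0.029 0.03 y -0.037 0.086 [ 70.  87. 103.]
-0.09 1 x -0.003 -0.003 y 0.084 0.084 [ 93. 128. 150.]
```

Consistent in both pictures: the finger tips really end ~33 mm short of the reported TCP along the tool axis (and the body too), so I plan with that offset. With the fingers open wide, going in is safe either way; I'll look before closing.

Call:
carry_out(
  dp=[
    [0.4,0.05,-0.8],
    [1.0,0.1,-2.0],
    [1.6,0.2,-3.4],
    [2.3,0.3,-4.8],
    [3.0,0.4,-6.2],
    [3.7,0.45,-7.6],
    [4.3,0.5,-9.0],
    [4.9,0.6,-10.3],
    [5.4,0.65,-11.4],
    [5.7,0.7,-12.0],
  ],
  delta_rot=[
    [0,0,0],
    [0,0,0],
    [0,0,0],
    [0,0,0],
    [0,0,0],
    [0,0,0],
    [0,0,0],
    [0,0,0],
    [0,0,0],
    [0,0,0],
  ],
)

```text
time_s: 3.2
ee_pos: [0.5756, -0.2363, 0.1208]
eef_rot: [2.692, -0.002, 1.69]
force: [0.1, 0.6, 0.5]
opening: 0.0572
gripper_force: 0.0
```

```bash
python3 - <<'E'
from g import *
a=[]
for n,(u,v) in (('side',(249,160)),('top',(325,190))):
    im,d=robot.get_image(n); np.savez(f'{n}2.npz',im=im,d=d)
    a.append(cv2.resize(im[v-40:v+40,u-40:u+40],(400,400),interpolation=cv2.INTER_CUBIC))
o=robot.get_obs(); print(o['time_s'],o['ee_pos'],o['force'].round(2),o['moment'].round(2),to(G-.033*Cg[:,2],Rg,o))
p=np.array(o['ee_pos'])
for n,(u,v) in (('side',(249,160)),('top',(325,190))):
    P=tab+np.array([[0,0,-.019],[0,0,0],[.004,.018,.017],[.004,-.018,.017],[-.004,.018,.017],[.004,.018,-.027]])@Cg.T
    print(((proj(n,P)-[u-40,v-40])*5).round().tolist())
cv2.imwrite('pics/c3.png',np.hstack(a))
E
```

```text
3.3 [ 0.57550866 -0.23621515  0.12126226] [-0.16  0.45 -0.32] [-0.09  0.13 -0.02] (array([ 0.02, -0.06,  0.11]), array([-0.09, -0.05, -0.02]))
[[232.0, 191.0], [245.0, 170.0], [252.0, 169.0], [249.0, 130.0], [264.0, 173.0], [222.0, 218.0]]
[[209.0, 236.0], [217.0, 251.0], [187.0, 260.0], [263.0, 252.0], [187.0, 276.0], [169.0, 227.0]]
```

View pics/c3.png

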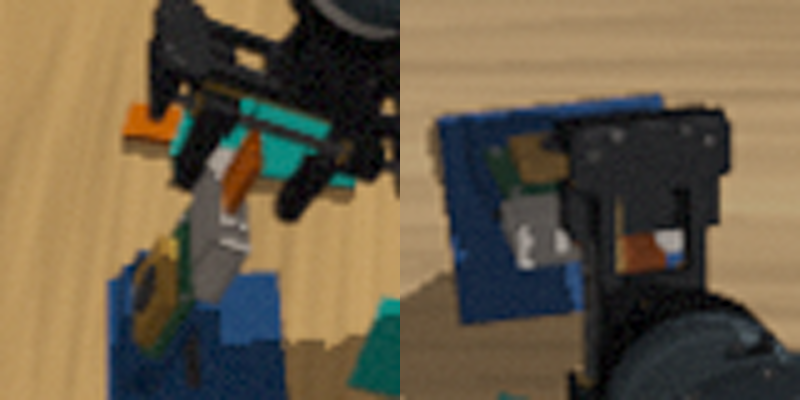

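Side crop: finger tips at (185,185) and (290,215) straddle the tab (centre (240,170)), tips just above the hook — as the offset predicts. Closing gently.

Call:
carry_out(
  dp=[
    [0,0,0],
    [0,0,0],
    [0,0,0],
    [0,0,0],
    [0,0,0],
    [0,0,0],
    [0,0,0],
    [0,0,0],
    [0,0,0],
    [0,0,0],
  ],
  delta_rot=[
    [0,0,0],
    [0,0,0],
    [0,0,0],
    [0,0,0],
    [0,0,0],
    [0,0,0],
    [0,0,0],
    [0,0,0],
    [0,0,0],
    [0,0,0],
  ],
  gripper=1.0,
  newtons=25,
)

```text
time_s: 4.3
ee_pos: [0.576, -0.2368, 0.1228]
eef_rot: [2.69, 0.0, 1.691]
force: [2.4, 0.8, 0.8]
opening: 0.0076
gripper_force: 25.0
```

Call:
carry_out(
  dp=[
    [-0.1,0,0.2],
    [-0.3,0,0.6],
    [-0.5,-0.1,1.1],
    [-0.8,-0.1,1.7],
    [-1.1,-0.1,2.3],
    [-1.45,-0.15,3.0],
    [-1.8,-0.2,3.7],
    [-2.1,-0.25,4.4],
    [-2.4,-0.3,5.0],
    [-2.6,-0.3,5.4],
  ],
  delta_rot=[
    [0,0,0],
    [0,0,0],
    [0,0,0],
    [0,0,0],
    [0,0,0],
    [0,0,0],
    [0,0,0],
    [0,0,0],
    [0,0,0],
    [0,0,0],
  ],
)

```text
time_s: 5.3
ee_pos: [0.5493, -0.24, 0.1771]
eef_rot: [2.691, 0.0, 1.69]
force: [2.2, -0.4, -2.8]
opening: 0.0074
gripper_force: 25.0
```

```bash
python3 - <<'E'
from g import *
o=robot.get_obs(); print(o['force'].round(2),o['moment'].round(3),o['opening'],o['qpos'].round(2))
# refine rail from both clouds, drop collar
from m import line
for n in ('side','top'):
    z=np.load(f'{n}0.npz'); P=cloud(n,z['d']); s=cv2.cvtColor(z['im'],cv2.COLOR_BGR2HSV)
    x,y,zz=P[...,0],P[...,1],P[...,2]; h=s[...,0]
    m=(z['d']>0)&(zz>.178)&(zz<.195)&(y>.08)&(y<.38)&(abs(x-.541-.1477*(y-.2421))<.012)&~((y>.30)&(y<.35))
    c,d,Q=line(P[m]); k=(.2421-c[1])/d[1]; print(n,(c+k*d).round(4),d.round(4),np.degrees(np.arctan2(-d[0],d[1])).round(2))
# hung target at s=-.105, rail origin (.541,.2421)
E
```

```text
[ 2.19 -0.38 -2.85] [-0.021 -0.278 -0.028] 0.007442616589922492 [-0.82  0.04  1.91  0.44  0.96 -1.15]
side [0.5411 0.2421 0.1863] [1.433e-01 9.897e-01 7.000e-04] -8.24
top [0.5412 0.2421 0.1862] [1.440e-01 9.896e-01 9.000e-04] -8.28
```

```bash
python3 - <<'E'
from g import *
Rh,Ch=Rt(-8.26,0); print(to([.4566,.1483,.230],Rh), Ch.round(3).tolist())
E
```

```text
(array([-9.27, 38.83,  5.29]), array([  0.33,  25.88, -14.86])) [[0.99, 0.144, 0.0], [-0.144, 0.99, -0.0], [-0.0, 0.0, 1.0]]
```

Call:
carry_out(
  dp=[
    [-0.3,0.4,1.0],
    [-1.0,1.2,2.2],
    [-1.8,2.6,3.4],
    [-2.7,4.4,4.4],
    [-3.6,6.6,5.0],
    [-4.4,9.0,5.3],
    [-5.1,11.5,5.3],
    [-5.8,14.0,5.3],
    [-6.4,16.5,5.3],
    [-6.9,19.0,5.3],
  ],
  delta_rot=[
    [0,0,0],
    [0,1.5,-0.8],
    [0,4,-2.3],
    [0.1,7,-4],
    [0.1,10.5,-6],
    [0.2,14,-8],
    [0.2,17.5,-10],
    [0.3,21,-12],
    [0.3,24,-13.8],
    [0.3,25.9,-14.9],
  ],
)

```text
time_s: 6.3
ee_pos: [0.4799, -0.0488, 0.2299]
eef_rot: [-3.139, 0.002, 1.425]
force: [1.2, -0.4, -1.2]
opening: 0.0077
gripper_force: 25.0
```

Call:
carry_out(
  dp=[
    [-0.4,2.5,0],
    [-0.8,5,0],
    [-1.1,7.5,0],
    [-1.4,10,0],
    [-1.7,12.5,0],
    [-2.0,15,0],
    [-2.2,17.2,0],
    [-2.3,18.8,0],
    [-2.4,19.7,0],
    [-2.4,19.8,0],
  ],
  delta_rot=[
    [0,0,0],
    [0,0,0],
    [0,0,0],
    [0,0,0],
    [0,0,0],
    [0,0,0],
    [0,0,0],
    [0,0,0],
    [0,0,0],
    [0,0,0],
  ],
)

```text
time_s: 7.3
ee_pos: [0.4561, 0.1488, 0.2296]
eef_rot: [-3.141, 0.001, 1.427]
force: [-1.1, -0.5, -2.0]
opening: 0.0076
gripper_force: 25.0
```

```bash
python3 - <<'E'
from g import *
a=[]; Rh,Ch=Rt(-8.26,0)
for n in ('side','top'):
    im,d=robot.get_image(n); np.savez(f'{n}3.npz',im=im,d=d)
    o=robot.get_obs(); p=np.array(o['ee_pos']); u,v=proj(n,p)[0].astype(int); u=min(max(u,60),452); v=min(max(v,60),324)
    a.append(cv2.resize(im[v-60:v+60,u-60:u+60],(400,400),interpolation=cv2.INTER_CUBIC))
    R=Ro.from_euler('xyz',o['eef_rot']).as_matrix(); C=np.c_[R[:,1],R[:,0],-R[:,2]]; O=p+.014*C[:,2]
    T=(cloud(n,d)-O)@C; h,s,vv=[c.astype(int) for c in cv2.split(cv2.cvtColor(im,cv2.COLOR_BGR2HSV))]
    near=(d>0)&(np.abs(T[...,1])<.07)&(np.abs(T[...,0])<.04)&(T[...,2]<.06)&(T[...,2]>-.15)
    for nm,m in (('orange',(h>3)&(h<18)&(s>170)),('green',(h>50)&(h<85)&(s>70)),('alu',(s<50)&(vv>70)),('brass',(h>10)&(h<30)&(s>60)&(T[...,2]<-.04))):
        q=T[near&m]; 
        if len(q)>5: print(n,nm,len(q),np.percentile(q,[2,50,98],axis=0).round(4).tolist())
print(o['time_s'],p,O.round(4),o['force'].round(2),o['opening'],np.array(C).round(3).tolist(),o['qpos'].round(2))
cv2.imwrite('pics/c4.png',np.hstack(a))
E
```

```text
side orange 88 [[-0.0057, -0.0182, -0.0989], [-0.0008, 0.013, 0.0451], [0.0109, 0.0255, 0.0577]]
side green 25 [[-0.0144, 0.0077, -0.1065], [-0.0018, 0.029, -0.0729], [0.0116, 0.0381, 0.0505]]
side alu 229 [[-0.0145, -0.0054, -0.0399], [-0.0048, 0.028, 0.0092], [0.011, 0.0421, 0.0144]]
side brass 91 [[-0.0018, -0.0017, -0.1178], [0.008, 0.0239, -0.0687], [0.014, 0.038, -0.062]]
top orange 24 [[-0.0038, -0.02, 0.0243], [-0.0002, -0.0192, 0.0453], [0.0028, -0.0123, 0.0558]]
top green 10 [[-0.0104, -0.0465, -0.0947], [0.001, -0.0438, -0.0692], [0.0015, -0.0152, 0.0175]]
top alu 239 [[-0.0143, -0.047, -0.037], [-0.0024, -0.0336, 0.0102], [0.0128, -0.012, 0.0128]]
top brass 72 [[-0.0022, -0.0446, -0.1179], [0.0117, -0.0219, -0.0763], [0.0151, 0.0054, -0.058]]
7.4 [0.45652731 0.1478809  0.22954701] [0.4565 0.1479 0.2435] [ 0.78 -0.03 -2.38] 0.007713226525373909 [[0.99, 0.144, 0.0], [-0.144, 0.99, 0.001], [-0.0, -0.001, 1.0]] [ 0.07 -0.05  1.82 -0.    1.38  0.21]
```

View pics/c4.png

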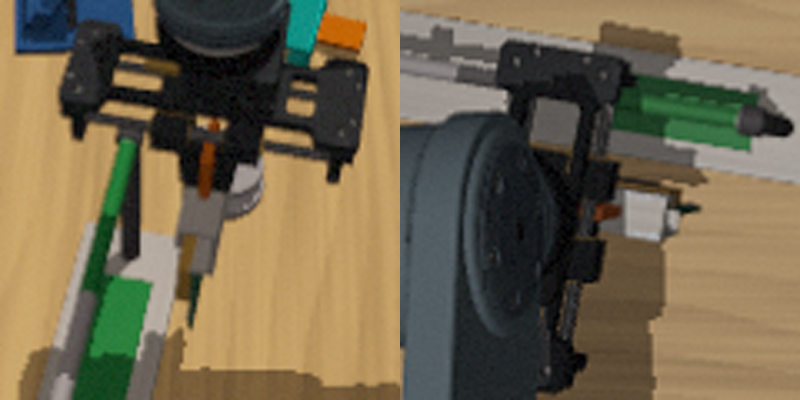

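Side crop: carrier hangs upright in the gripper beside the green section, mouth toward the rail; cloud extents match the model (y off by −2 mm). Lower to mouth height, then advance.

Call:
carry_out(
  dp=[
    [0,0,-0.2],
    [0,0,-0.7],
    [0,0,-1.3],
    [0,0,-1.9],
    [0,0,-2.5],
    [0,0,-3.1],
    [0,0,-3.5],
    [0,0,-3.8],
    [0,0,-3.9],
    [0,0,-3.9],
  ],
  delta_rot=[
    [0,0,0],
    [0,0,0],
    [0,0,0],
    [0,0,0],
    [0,0,0],
    [0,0,0],
    [0,0,0],
    [0,0,0],
    [0,0,0],
    [0,0,0],
  ],
)

```text
time_s: 8.4
ee_pos: [0.4567, 0.1483, 0.1905]
eef_rot: [-3.141, 0.0, 1.426]
force: [-0.5, 0.5, -1.6]
opening: 0.0079
gripper_force: 25.0
```

Call:
carry_out(
  dp=[
    [0.3,0,0],
    [1.0,-0.15,0],
    [1.7,-0.25,0],
    [2.4,-0.35,0],
    [3.1,-0.45,0],
    [3.7,-0.55,0],
    [4.2,-0.6,0],
    [4.6,-0.65,0],
    [4.8,-0.7,0],
    [4.8,-0.7,0],
  ],
  delta_rot=[
    [0,0,0],
    [0,0,0],
    [0,0,0],
    [0,0,0],
    [0,0,0],
    [0,0,0],
    [0,0,0],
    [0,0,0],
    [0,0,0],
    [0,0,0],
  ],
)

```text
time_s: 9.4
ee_pos: [0.5048, 0.1412, 0.1905]
eef_rot: [-3.141, 0.0, 1.426]
force: [-0.5, 0.1, -2.5]
opening: 0.0079
gripper_force: 25.0
```

```bash
cat > st.py <<'E'
from g import *
import sys
Rh,Ch=Rt(-8.26,0); r0=np.array([.541,.2421,.18])
def st():
    o=robot.get_obs(); p=np.array(o['ee_pos']); R=Ro.from_euler('xyz',o['eef_rot']).as_matrix(); C=np.c_[R[:,1],R[:,0],-R[:,2]]
    O=p+.014*C[:,2]-.002*C[:,1]; print(o['time_s'],'rail frame mm',((O-r0)@Ch*1000).round(1),'F rail',(o['force']@Ch).round(2),'M',o['moment'].round(2),'open',o['opening'].round(4)); return o,O,C
if __name__=='__main__': st()
E
python3 - <<'E'
from st import *
a=[]
for n in ('side','top'):
    im,d=robot.get_image(n); o,O,C=st()
    T=(cloud(n,d)-O)@C; h,s,vv=[c.astype(int) for c in cv2.split(cv2.cvtColor(im,cv2.COLOR_BGR2HSV))]
    near=(d>0)&(np.abs(T[...,1])<.06)&(np.abs(T[...,0])<.03)&(T[...,2]<.06)&(T[...,2]>-.15)
    q=T[near&(s<50)&(vv>70)&(T[...,2]>-.012)]; print(n,np.percentile(q,[2,50,98],axis=0).round(4).tolist())
E
```

```text
Traceback (most recent call last):
  File "st.py", line 6, in st
    O=p+.014*C[:,2]-.002*C[:,1]; print(o['time_s'],'rail frame mm',((O-r0)@Ch*1000).round(1),'F rail',(o['force']@Ch).round(2),'M',o['moment'].round(2),'open',o['opening'].round(4)); return o,O,C
                                                                                                                                                               ^^^^^^^^^^^^^^^^^^
AttributeError: 'float' object has no attribute 'round'
```

```bash
sed -i "s/o\['opening'\].round(4)/round(o['opening'],4)/" st.py
python3 - <<'E'
from st import *
a=[]
for n in ('side','top'):
    im,d=robot.get_image(n); o,O,C=st()
    T=(cloud(n,d)-O)@C; h,s,vv=[c.astype(int) for c in cv2.split(cv2.cvtColor(im,cv2.COLOR_BGR2HSV))]
    near=(d>0)&(np.abs(T[...,1])<.06)&(np.abs(T[...,0])<.02)&(T[...,2]<.06)&(T[...,2]>-.15)
    q=T[near&(s<50)&(vv>70)&(T[...,2]>-.008)]; print(n,np.percentile(q,[2,50,98],axis=0).round(4).tolist())
    u,v=proj(n,O)[0].astype(int); v=min(v,334); a.append(cv2.resize(im[v-50:v+50,u-50:u+50],(400,400),interpolation=cv2.INTER_CUBIC))
cv2.imwrite('pics/c5.png',np.hstack(a))
E
```

```text
9.5 rail frame mm [ -21.6 -106.9   24.5] F rail [-0.2   0.17 -1.68] M [-0.04 -0.1   0.  ] open 0.0079
side [[-0.014, 0.0067, -0.0063], [-0.0023, 0.028, 0.0096], [0.013, 0.044, 0.0131]]
9.55 rail frame mm [ -21.7 -106.9   24.5] F rail [-0.3  -0.83 -1.92] M [-0.05 -0.1  -0.03] open 0.0078
top [[-0.0141, -0.0454, 0.007], [-0.0008, -0.0288, 0.0104], [0.0128, -0.0081, 0.0129]]
```

View pics/c5.png

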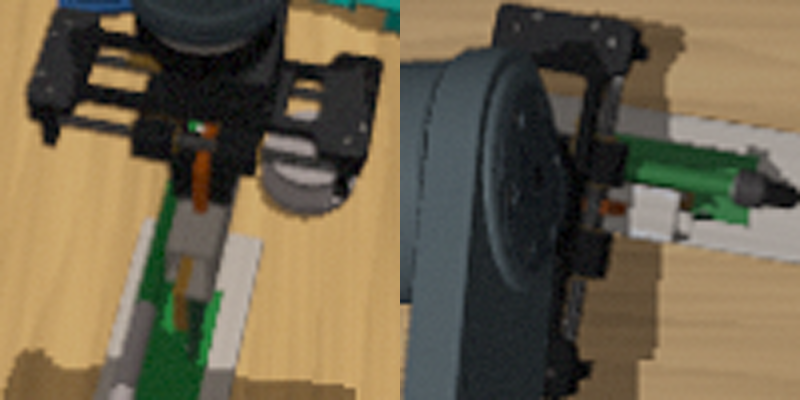

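The hook is just before the rail, level with it, x/z matching within about 1 mm. Advancing 21.5 mm.

Call:
carry_out(
  dp=[
    [0.2,0,0],
    [0.5,-0.05,0],
    [0.8,-0.1,0],
    [1.1,-0.15,0],
    [1.4,-0.2,0],
    [1.65,-0.25,0],
    [1.9,-0.28,0],
    [2.05,-0.3,0],
    [2.13,-0.3,0],
    [2.13,-0.3,0],
  ],
  delta_rot=[
    [0,0,0],
    [0,0,0],
    [0,0,0],
    [0,0,0],
    [0,0,0],
    [0,0,0],
    [0,0,0],
    [0,0,0],
    [0,0,0],
    [0,0,0],
  ],
)

```text
time_s: 10.55
ee_pos: [0.526, 0.1383, 0.1905]
eef_rot: [-3.141, 0.0, 1.426]
force: [0.3, -0.0, -2.6]
opening: 0.0074
gripper_force: 25.0
```

```bash
python3 st.py
```

```text
10.55 rail frame mm [ 1.000e-01 -1.069e+02  2.450e+01] F rail [ 0.34  0.01 -2.56] M [-0.06 -0.1  -0.03] open 0.0074
```

Free of contact. Lower 20 mm, then check.

Call:
carry_out(
  dp=[
    [0,0,-0.2],
    [0,0,-0.5],
    [0,0,-0.8],
    [0,0,-1.1],
    [0,0,-1.4],
    [0,0,-1.65],
    [0,0,-1.85],
    [0,0,-2.0],
    [0,0,-2.1],
    [0,0,-2.1],
  ],
  delta_rot=[
    [0,0,0],
    [0,0,0],
    [0,0,0],
    [0,0,0],
    [0,0,0],
    [0,0,0],
    [0,0,0],
    [0,0,0],
    [0,0,0],
    [0,0,0],
  ],
)

```text
time_s: 11.55
ee_pos: [0.5259, 0.1383, 0.1694]
eef_rot: [-3.141, 0.0, 1.426]
force: [-0.3, 0.2, -2.6]
opening: 0.0078
gripper_force: 25.0
```

Call:
carry_out(
  dp=[
    [0,0,-0.05],
    [0,0,-0.1],
    [0,0,-0.15],
    [0,0,-0.2],
    [0,0,-0.25],
    [0,0,-0.3],
    [0,0,-0.3],
    [0,0,-0.3],
    [0,0,-0.3],
    [0,0,-0.3],
  ],
  delta_rot=[
    [0,0,0],
    [0,0,0],
    [0,0,0],
    [0,0,0],
    [0,0,0],
    [0,0,0],
    [0,0,0],
    [0,0,0],
    [0,0,0],
    [0,0,0],
  ],
)

```text
time_s: 12.55
ee_pos: [0.5261, 0.1383, 0.167]
eef_rot: [3.141, 0.0, 1.426]
force: [-4.0, -1.3, 5.2]
opening: 0.0078
gripper_force: 25.0
```

```bash
python3 st.py
```

```text
12.55 rail frame mm [ 1.000e-01 -1.069e+02  1.000e+00] F rail [-3.75 -1.88  5.18] M [-0.04  0.56 -0.02] open 0.0078
```

Resting on the rail. Ease up 0.8 mm to a light contact, then slide.

Call:
carry_out(
  dp=[
    [0,0,0.08],
    [0,0,0.08],
    [0.07,0.5,0.08],
    [0.17,1.2,0.08],
    [0.29,2.0,0.08],
    [0.41,2.8,0.08],
    [0.52,3.6,0.08],
    [0.61,4.2,0.08],
    [0.67,4.6,0.08],
    [0.7,4.8,0.08],
  ],
  delta_rot=[
    [0,0,0],
    [0,0,0],
    [0,0,0],
    [0,0,0],
    [0,0,0],
    [0,0,0],
    [0,0,0],
    [0,0,0],
    [0,0,0],
    [0,0,0],
  ],
)

```text
time_s: 13.55
ee_pos: [0.533, 0.1868, 0.1672]
eef_rot: [-3.141, 0.0, 1.427]
force: [0.4, 0.2, -3.1]
opening: 0.0077
gripper_force: 25.0
```

```bash
python3 - <<'E'
from st import *
st()
for n in ('side','top'):
    im,d=robot.get_image(n); o,O,C=st(); P=(cloud(n,d)-r0)@Ch
    h,s,v=[c.astype(int) for c in cv2.split(cv2.cvtColor(im,cv2.COLOR_BGR2HSV))]
    m=(d>0)&((h<8)|(h>172))&(s>140)&(np.abs(P[...,0])<.03)&(P[...,1]>.04)&(P[...,2]>-.03); print(n,'red s',m.sum(),np.percentile(P[m][:,1],[0,3,10,50,90,97,100]).round(4))
    k=(d>0)&(s<60)&(v>70)&(np.abs(P[...,0])<.02)&(P[...,2]>.0085)&(P[...,2]<.016)&(P[...,1]<.03); print('hook s',np.percentile(P[k][:,1],[2,98]).round(4))
E
```

```text
13.55 rail frame mm [ -0.  -57.9   1.2] F rail [ 0.35  0.27 -3.1 ] M [-0.03 -0.05 -0.  ] open 0.0077
13.6 rail frame mm [ -0.  -57.9   1.2] F rail [ 0.48 -0.46 -2.29] M [-0.06 -0.06 -0.02] open 0.008
side red s 135 [0.0724 0.0796 0.0812 0.0903 0.0935 0.0939 0.0943]
hook s [-0.0495  0.0207]
13.65 rail frame mm [  0.1 -58.2   1.3] F rail [ 0.    0.14 -1.93] M [-0.05 -0.08  0.02] open 0.008Traceback (most recent call last):
  File "<stdin>", line 6, in <module>
    return _quantile_unchecked(
        a, q, axis, out, overwrite_input, method, keepdims, weights)
    return _ureduce(a,
                    func=_quantile_ureduce_func,
    ...<5 lines>...
                    overwrite_input=overwrite_input,
                    method=method)
    r = func(a, **kwargs)
    result = _quantile(arr,
                       quantiles=q,
    ...<2 lines>...
                       out=out,
                       weights=wgt)
    slices_having_nans = np.isnan(arr[-1, ...])
                                  ~~~^^^^^^^^^
IndexError: index -1 is out of bounds for axis 0 with size 0
```

Call:
carry_out(
  dp=[
    [0.06,0.4,0],
    [0.17,1.2,0],
    [0.32,2.2,0],
    [0.46,3.2,0],
    [0.61,4.2,0],
    [0.75,5.2,0],
    [0.88,6.1,0],
    [0.99,6.8,0],
    [1.06,7.3,0],
    [1.1,7.6,0],
  ],
  delta_rot=[
    [0,0,0],
    [0,0,0],
    [0,0,0],
    [0,0,0],
    [0,0,0],
    [0,0,0],
    [0,0,0],
    [0,0,0],
    [0,0,0],
    [0,0,0],
  ],
)

```text
time_s: 14.65
ee_pos: [0.544, 0.2628, 0.1672]
eef_rot: [-3.141, 0.0, 1.426]
force: [0.1, 0.2, -2.8]
opening: 0.0078
gripper_force: 25.0
```

```bash
cat > gap.py <<'E'
from st import *
st()
for n in ('side','top'):
    im,d=robot.get_image(n); o=robot.get_obs(); P=(cloud(n,d)-r0)@Ch
    h,s,v=[c.astype(int) for c in cv2.split(cv2.cvtColor(im,cv2.COLOR_BGR2HSV))]
    m=(d>0)&((h<8)|(h>172))&(s>140)&(np.abs(P[...,0])<.03)&(P[...,1]>.04)&(P[...,2]>-.03)
    if m.sum(): print(n,'red s',m.sum(),np.percentile(P[m][:,1],[0,3,10,50,90,97,100]).round(4))
    k=(d>0)&(s<60)&(v>70)&(np.abs(P[...,0])<.02)&(P[...,2]>.0085)&(P[...,2]<.016)&(P[...,1]<.09)
    if k.sum(): print('hook s',np.percentile(P[k][:,1],[2,98]).round(4))
    u,v=proj(n,r0+Ch@[0,.05,0])[0].astype(int); v=min(v,344); u=max(u,40); a=im[v-40:v+40,u-40:u+40]; cv2.imwrite(f'pics/gap_{n}.png',cv2.resize(a,(400,400),interpolation=cv2.INTER_CUBIC))
E
python3 gap.py
```

```text
14.65 rail frame mm [ 0.  18.9  1.2] F rail [ 0.07  0.19 -2.83] M [-0.04 -0.06  0.  ] open 0.0078
side red s 133 [0.0502 0.0776 0.0811 0.0904 0.0935 0.094  0.0946]
hook s [0.0279 0.0622]
hook s [-0.0451  0.013 ]
```

Call:
carry_out(
  dp=[
    [0.02,0.1,0],
    [0.04,0.25,0],
    [0.06,0.4,0],
    [0.08,0.55,0],
    [0.1,0.68,0],
    [0.11,0.78,0],
    [0.13,0.87,0],
    [0.14,0.94,0],
    [0.14,0.98,0],
    [0.15,1.0,0],
  ],
  delta_rot=[
    [0,0,0],
    [0,0,0],
    [0,0,0],
    [0,0,0],
    [0,0,0],
    [0,0,0],
    [0,0,0],
    [0,0,0],
    [0,0,0],
    [0,0,0],
  ],
)

```text
time_s: 15.75
ee_pos: [0.5455, 0.2723, 0.1673]
eef_rot: [-3.141, 0.0, 1.426]
force: [0.2, -0.2, -3.0]
opening: 0.0079
gripper_force: 25.0
```

```bash
python3 gap.py
```

```text
15.75 rail frame mm [ 0.1 28.5  1.3] F rail [ 0.22 -0.17 -3.05] M [-0.01 -0.09 -0.  ] open 0.0079
side red s 137 [0.052  0.0717 0.0804 0.09   0.0934 0.0938 0.0942]
hook s [0.038  0.0722]
hook s [-0.0305  0.0224]
```

View pics/gap_side.png

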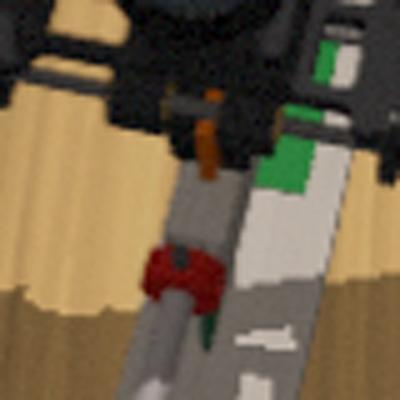

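The hook's end (190,245) is a few mm from the collar (185,270). Creeping on.

Call:
carry_out(
  dp=[
    [0.0,0.02,0],
    [0.01,0.04,0],
    [0.01,0.06,0],
    [0.01,0.08,0],
    [0.01,0.1,0],
    [0.02,0.12,0],
    [0.02,0.14,0],
    [0.02,0.16,0],
    [0.03,0.18,0],
    [0.03,0.2,0],
  ],
  delta_rot=[
    [0,0,0],
    [0,0,0],
    [0,0,0],
    [0,0,0],
    [0,0,0],
    [0,0,0],
    [0,0,0],
    [0,0,0],
    [0,0,0],
    [0,0,0],
  ],
)

```text
time_s: 16.85
ee_pos: [0.5458, 0.2743, 0.1673]
eef_rot: [-3.141, 0.0, 1.426]
force: [0.6, -0.5, -2.0]
opening: 0.0079
gripper_force: 25.0
```

Call:
carry_out(
  dp=[
    [0.0,0.01,0],
    [0.0,0.02,0],
    [0.0,0.03,0],
    [0.01,0.04,0],
    [0.01,0.05,0],
    [0.01,0.06,0],
    [0.01,0.07,0],
    [0.01,0.08,0],
    [0.01,0.09,0],
    [0.01,0.1,0],
  ],
  delta_rot=[
    [0,0,0],
    [0,0,0],
    [0,0,0],
    [0,0,0],
    [0,0,0],
    [0,0,0],
    [0,0,0],
    [0,0,0],
    [0,0,0],
    [0,0,0],
  ],
)

```text
time_s: 17.85
ee_pos: [0.5459, 0.2753, 0.1673]
eef_rot: [-3.141, 0.0, 1.426]
force: [0.3, -0.9, -2.4]
opening: 0.0076
gripper_force: 25.0
```

```bash
python3 st.py
```

```text
17.85 rail frame mm [ 0.1 31.6  1.3] F rail [ 0.45 -0.84 -2.42] M [-0.07 -0.06 -0.04] open 0.0076
```

Call:
carry_out(
  dp=[
    [0.0,0.01,0],
    [0.0,0.02,0],
    [0.0,0.03,0],
    [0.01,0.04,0],
    [0.01,0.05,0],
    [0.01,0.06,0],
    [0.01,0.06,0],
    [0.01,0.06,0],
    [0.01,0.06,0],
    [0.01,0.06,0],
  ],
  delta_rot=[
    [0,0,0],
    [0,0,0],
    [0,0,0],
    [0,0,0],
    [0,0,0],
    [0,0,0],
    [0,0,0],
    [0,0,0],
    [0,0,0],
    [0,0,0],
  ],
)

```text
time_s: 18.85
ee_pos: [0.546, 0.2759, 0.1673]
eef_rot: [-3.141, 0.0, 1.426]
force: [-0.7, -0.2, -1.7]
opening: 0.0076
gripper_force: 25.0
```

```bash
python3 st.py
```

```text
18.85 rail frame mm [ 0.1 32.2  1.3] F rail [-0.63 -0.3  -1.7 ] M [-0.02  0.02  0.02] open 0.0076
```

No contact yet.

Call:
carry_out(
  dp=[
    [0.0,0.01,0],
    [0.0,0.02,0],
    [0.0,0.03,0],
    [0.01,0.04,0],
    [0.01,0.05,0],
    [0.01,0.06,0],
    [0.01,0.06,0],
    [0.01,0.06,0],
    [0.01,0.06,0],
    [0.01,0.06,0],
  ],
  delta_rot=[
    [0,0,0],
    [0,0,0],
    [0,0,0],
    [0,0,0],
    [0,0,0],
    [0,0,0],
    [0,0,0],
    [0,0,0],
    [0,0,0],
    [0,0,0],
  ],
)

```text
time_s: 19.85
ee_pos: [0.5461, 0.2765, 0.1673]
eef_rot: [-3.141, 0.0, 1.426]
force: [0.5, -0.5, -2.1]
opening: 0.0077
gripper_force: 25.0
```

Call:
carry_out(
  dp=[
    [0.0,0.01,0],
    [0.0,0.02,0],
    [0.0,0.03,0],
    [0.01,0.04,0],
    [0.01,0.05,0],
    [0.01,0.06,0],
    [0.01,0.06,0],
    [0.01,0.06,0],
    [0.01,0.06,0],
    [0.01,0.06,0],
  ],
  delta_rot=[
    [0,0,0],
    [0,0,0],
    [0,0,0],
    [0,0,0],
    [0,0,0],
    [0,0,0],
    [0,0,0],
    [0,0,0],
    [0,0,0],
    [0,0,0],
  ],
)

```text
time_s: 20.85
ee_pos: [0.5462, 0.2771, 0.1673]
eef_rot: [-3.141, 0.0, 1.426]
force: [0.4, 0.6, -2.2]
opening: 0.0079
gripper_force: 25.0
```

```bash
python3 st.py
```

```text
20.85 rail frame mm [ 0.1 33.4  1.3] F rail [ 0.27  0.62 -2.17] M [-0.03 -0.07  0.01] open 0.0079
```

Call:
carry_out(
  dp=[
    [0.0,0.01,0],
    [0.0,0.02,0],
    [0.0,0.03,0],
    [0.01,0.04,0],
    [0.01,0.05,0],
    [0.01,0.06,0],
    [0.01,0.07,0],
    [0.01,0.07,0],
    [0.01,0.07,0],
    [0.01,0.07,0],
  ],
  delta_rot=[
    [0,0,0],
    [0,0,0],
    [0,0,0],
    [0,0,0],
    [0,0,0],
    [0,0,0],
    [0,0,0],
    [0,0,0],
    [0,0,0],
    [0,0,0],
  ],
)

```text
time_s: 21.85
ee_pos: [0.5463, 0.2778, 0.1673]
eef_rot: [-3.141, 0.0, 1.426]
force: [-0.2, 0.0, -2.1]
opening: 0.0079
gripper_force: 25.0
```

```bash
python3 gap.py
```

```text
21.85 rail frame mm [ 0.1 34.1  1.3] F rail [-0.24 -0.03 -2.14] M [-0.02 -0.07  0.03] open 0.0079
side red s 140 [0.0434 0.0674 0.0793 0.0904 0.0935 0.0939 0.0943]
hook s [0.0426 0.0738]
hook s [-0.0293  0.0283]
```

View pics/gap_side.png

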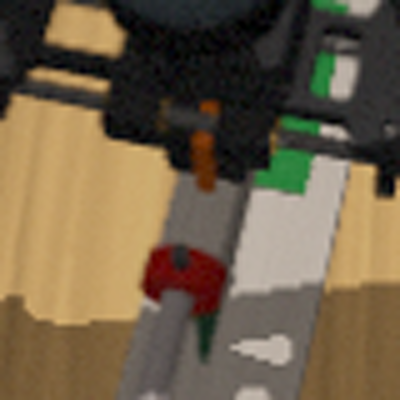

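The hook now all but meets the collar at (185,270); collar unmoved (far edge still s=0.094). Continue in small steps.

Call:
carry_out(
  dp=[
    [0.0,0.01,0],
    [0.0,0.02,0],
    [0.0,0.03,0],
    [0.01,0.04,0],
    [0.01,0.05,0],
    [0.01,0.06,0],
    [0.01,0.06,0],
    [0.01,0.06,0],
    [0.01,0.06,0],
    [0.01,0.06,0],
  ],
  delta_rot=[
    [0,0,0],
    [0,0,0],
    [0,0,0],
    [0,0,0],
    [0,0,0],
    [0,0,0],
    [0,0,0],
    [0,0,0],
    [0,0,0],
    [0,0,0],
  ],
)

```text
time_s: 22.95
ee_pos: [0.5464, 0.2784, 0.1673]
eef_rot: [-3.141, 0.0, 1.426]
force: [0.8, -0.3, -2.3]
opening: 0.0078
gripper_force: 25.0
```

```bash
python3 st.py
```

```text
22.95 rail frame mm [ 0.1 34.7  1.3] F rail [ 0.82 -0.15 -2.29] M [-0.03 -0.12  0.  ] open 0.0078
```

Call:
carry_out(
  dp=[
    [0.0,0.01,0],
    [0.0,0.02,0],
    [0.0,0.03,0],
    [0.01,0.04,0],
    [0.01,0.05,0],
    [0.01,0.06,0],
    [0.01,0.06,0],
    [0.01,0.06,0],
    [0.01,0.06,0],
    [0.01,0.06,0],
  ],
  delta_rot=[
    [0,0,0],
    [0,0,0],
    [0,0,0],
    [0,0,0],
    [0,0,0],
    [0,0,0],
    [0,0,0],
    [0,0,0],
    [0,0,0],
    [0,0,0],
  ],
)

```text
time_s: 23.95
ee_pos: [0.5465, 0.2788, 0.1673]
eef_rot: [-3.141, 0.0, 1.426]
force: [0.2, -2.7, -1.2]
opening: 0.008
gripper_force: 25.0
```

```bash
python3 st.py
```

```text
23.95 rail frame mm [ 0.2 35.1  1.3] F rail [ 0.56 -2.61 -1.19] M [-0.31  0.03 -0.04] open 0.008
```

Contact: −2.6 N on the collar (well under 14 N). Settle the carrier onto the rail and release.

Call:
carry_out(
  dp=[
    [0,0,-0.01],
    [0,0,-0.02],
    [0,0,-0.03],
    [0,0,-0.04],
    [0,0,-0.04],
    [0,0,-0.04],
    [0,0,-0.04],
    [0,0,-0.04],
    [0,0,-0.04],
    [0,0,-0.04],
  ],
  delta_rot=[
    [0,0,0],
    [0,0,0],
    [0,0,0],
    [0,0,0],
    [0,0,0],
    [0,0,0],
    [0,0,0],
    [0,0,0],
    [0,0,0],
    [0,0,0],
  ],
  newtons=10,
)

```text
time_s: 24.95
ee_pos: [0.5466, 0.2788, 0.167]
eef_rot: [3.142, 0.0, 1.426]
force: [-1.3, -4.9, 0.7]
opening: 0.0077
gripper_force: 10.0
```

```bash
python3 st.py
```

```text
24.95 rail frame mm [ 0.3 35.2  1. ] F rail [-0.61 -5.03  0.7 ] M [-0.67  0.08  0.04] open 0.0077
```

Call:
carry_out(
  dp=[
    [0,-0.01,0],
    [0,-0.01,0],
    [0,-0.01,0],
    [0,-0.01,0],
    [0,-0.01,0],
    [0,-0.01,0],
    [0,-0.01,0],
    [0,-0.01,0],
    [0,-0.01,0],
    [0,-0.01,0],
  ],
  delta_rot=[
    [0,0,0],
    [0,0,0],
    [0,0,0],
    [0,0,0],
    [0,0,0],
    [0,0,0],
    [0,0,0],
    [0,0,0],
    [0,0,0],
    [0,0,0],
  ],
  gripper=0.55,
)

```text
time_s: 25.95
ee_pos: [0.5465, 0.2789, 0.1669]
eef_rot: [-3.141, 0.0, 1.426]
force: [-0.6, 0.2, 0.4]
opening: 0.0394
gripper_force: 0.0
```

Call:
carry_out(
  dp=[
    [0,0,0.2],
    [0,0,0.7],
    [0,0,1.5],
    [0,0,2.5],
    [0,0,3.7],
    [0,0,5],
    [0,0,6.5],
    [0,0,8],
    [0,0,9.5],
    [0,0,10.5],
  ],
  delta_rot=[
    [0,0,0],
    [0,0,0],
    [0,0,0],
    [0,0,0],
    [0,0,0],
    [0,0,0],
    [0,0,0],
    [0,0,0],
    [0,0,0],
    [0,0,0],
  ],
)

```text
time_s: 26.95
ee_pos: [0.547, 0.2791, 0.2741]
eef_rot: [3.14, -0.001, 1.426]
force: [-0.9, 0.1, 0.3]
opening: 0.0393
gripper_force: 0.0
```

Call:
carry_out(
  dp=[
    [-1,0,0.5],
    [-3,0,1],
    [-5,0,1.5],
    [-8,0,2],
    [-11,0,2],
    [-14,0,2],
    [-17,0,2],
    [-19,0,2],
    [-20,0,2],
    [-20,0,2],
  ],
  delta_rot=[
    [0,0,0],
    [0,0,0],
    [0,0,0],
    [0,0,0],
    [0,0,0],
    [0,0,0],
    [0,0,0],
    [0,0,0],
    [0,0,0],
    [0,0,0],
  ],
)

```text
time_s: 27.95
ee_pos: [0.3454, 0.279, 0.292]
eef_rot: [3.142, -0.0, 1.427]
force: [-0.5, -0.3, 0.6]
opening: 0.0397
gripper_force: 0.0
```

```bash
python3 - <<'E'
from st import *
st()
for n in ('side','top'):
    im,d=robot.get_image(n); P=(cloud(n,d)-r0)@Ch
    h,s,v=[c.astype(int) for c in cv2.split(cv2.cvtColor(im,cv2.COLOR_BGR2HSV))]
    N=(d>0)&(np.abs(P[...,0])<.03)&(P[...,1]>-.04)&(P[...,1]<.11)&(P[...,2]<.06)
    for nm,m in (('red',((h<8)|(h>172))&(s>140)&(P[...,1]>.06)),('orange',(h>3)&(h<18)&(s>170)&(P[...,2]>.015)&(P[...,1]<.06)),('hook',(s<60)&(v>70)&(P[...,2]>.0085)&(P[...,2]<.017)&(P[...,1]<.09)),('brass',(h>10)&(h<30)&(s>60)&(P[...,2]<-.05)&(P[...,2]>-.12)&(P[...,1]<.09))):
        q=P[N&m]; print(n,nm,len(q),np.percentile(q,[2,50,98],axis=0).round(4).tolist() if len(q) else '')
    for k in ('hanger','collar_face','flange','jar','preamp'): print(k,[np.round(r['centre'],3).tolist() for r in robot.spot_in(k,n)[:3]])
E
```

```text
27.95 rail frame mm [-198.9    6.4  126. ] F rail [-0.49 -0.39  0.61] M [-0.01 -0.08  0.02] open 0.0397
side red 134 [[-0.0159, 0.079, -0.0106], [-0.0039, 0.0902, 0.0137], [0.015, 0.094, 0.0214]]
side orange 91 [[-0.0039, 0.0188, 0.0199], [-0.0024, 0.0377, 0.0505], [0.0021, 0.0516, 0.0575]]
side hook 322 [[-0.0134, -0.0275, 0.0089], [-0.0041, 0.0422, 0.0115], [0.0135, 0.074, 0.0147]]
side brass 4 [[-0.0006, 0.0564, -0.1028], [0.0016, 0.074, -0.07], [0.0027, 0.0749, -0.0679]]
hanger [[0.539, 0.285, 0.192], [0.563, -0.437, 0.01], [0.393, -0.22, 0.015]]
collar_face [[0.551, 0.332, 0.186]]
flange [[0.439, -0.012, 0.042]]
jar [[0.546, 0.287, 0.186]]
preamp [[0.759, -0.041, 0.027], [0.529, 0.253, 0.01]]
top red 82 [[-0.0163, 0.0798, 0.0061], [0.0006, 0.0861, 0.0162], [0.0155, 0.0945, 0.0223]]
top orange 47 [[-0.0037, 0.017, 0.0225], [-0.0016, 0.0272, 0.0544], [0.0007, 0.0501, 0.0576]]
top hook 383 [[-0.0142, -0.013, 0.0088], [-0.0005, 0.0282, 0.0118], [0.0129, 0.0791, 0.0149]]
top brass 16 [[0.0084, 0.0048, -0.1016], [0.0103, 0.0058, -0.0676], [0.0134, 0.015, -0.0606]]
hanger [[0.399, -0.22, 0.019], [0.565, -0.445, 0.016], [0.548, 0.267, 0.186]]
collar_face [[0.554, 0.325, 0.199]]
flange [[0.44, -0.025, 0.041]]
jar [[0.752, 0.048, 0.073]]
preamp [[0.76, -0.052, 0.035]]
```

The carrier hangs upright (roof at rail height, tab centred at s ≈ 0.034) against an unmoved collar, and the bystanders are where they were. Handing in.

```bash
python3 -c "
from plant import robot
print(robot.finish_job())"
```

```text
the job is handed in; nothing more can be done
None
```

I handed the job in at about 28 s: the carrier hangs upright on the rail and touches the red collar. I felt about 5 N against the collar, under its 14 N limit. The final camera check showed the collar and the other things unmoved; the hand-in gave no verdict.

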